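# Wedge up a levelling plate to its height gauge

## Robot

A 6-joint arm with a two-finger parallel gripper is mounted at the origin on a cart in front of the work surface, level with it; the furniture and walls round the work are solid. World frame = base frame: x ahead of the robot, y to its left, z up, the work surface at z = 0. Lengths are in m, angles in rad, forces in N, time in s.
With the tool pointing down it reaches from about 0.225 to 0.875 m from the base axis. Payload 3.4 kg.
Tool frame: the origin (TCP) lies between the finger pads; the fingertips stand 17 mm ahead of it and the grasp point (between the pads) lies 2 mm behind it; y points along the fingers, z is the direction in which the jaws open and shut, and the axes are right-handed (so a half turn about y gives the same grasp; the last joint's range is limited). The gripper opens to 85 mm and grips with 20 to 120 N. Pads are 22 mm wide; open, the fingers measure 114 mm over their backs; the gripper's body (76 mm by 85 mm) begins 54 mm behind the grasp point. The pads swing forward as they close: fully open they stand 13 mm farther back than shut.
Start: joints at [1.151, 0.276, 1.505, -0, 1.361, -0.121], TCP at [0.169, 0.55, 0.217] pointing down, gripper open.
Joint ranges: [-2.89, 2.89], [-0.75, 2.08], [0.22, 2.7], [-1.18, 4.32], [0.11, 2.71], [-2.7, 2.7]. Speed limits (rad/s): [2.57, 2.57, 3.14, 3.14, 3.14, 3.14].

## Interface

Orientations are given as a unit quaternion [w, x, y, z].
In Python, from rig import manip, get_image, camera_model, sign_off, spot_in, silhouettes, spot_point gives the robot as it stands.
- The arm moves only by the tool jog_arm, never from a script. Its argument "targets" is a list of rows, each a list of 3 entries, a list of its own where there are three numbers: the finger opening in m, from 0 to 0.0854, then the shift along the world's x, y, z in m, then the turn about the world's z in rad. In form: [[claw, [x, y, z], spin], ...]. A call has 1 to 10 rows; each row shifts and turns the commanded pose from where the row before left it; what a row does not reach is not made up. A row lasts 1/8 s, in which the tool goes at most 62.5 mm and 10.7 degrees, less where a joint would pass 70% of its speed; a pose out of reach is approached as far as the arm can. A call with a gripper value outside its range is refused whole. The fingers move at their own pace and stop on an object; "force" is the grip in N (left out, the last holds). Time passes only in rows, so rows that do not move let the fingers close. It gives the time, the measured TCP pose, the force and the opening at its end, in the units of the state.
- manip.get_state(): the state, without advancing time (a new reading comes with each control period).
- get_image(name): name is "side" or "top"; returns (picture, depth): 420x560x3 uint8, red, green, blue; 420x560 float32, m along the optical axis (not along the pixel's ray), 0 where there is no reading.
- camera_model(name): a dict with "mtx" (3x3 intrinsics, pixels), "world_from_camera" (4x4, takes a point from camera to world coordinates). Camera axes: x right, y up, looking along -z (the intrinsics and any distortion apply to the point x, -y, -z); pixel columns grow to the right and rows downward; lengths in m; the calibration is good to about 2 mm. A picture is of the moment at which its call begins. camera_model takes no time and is no camera call.
- sign_off(): hands the job in, once; it reports no verdict.
Trained networks look in the newest picture that a camera, given by its name, has taken for a name from the list of things; names that differ only in an ending like _2 or _b are one class to them, and where a whole thing is asked for, a point or a joint stands for the part that bears it (a point fixed in the world has none). Each returns a list of dicts, best first, with "score" (0 to 1); they miss things now and then, are a little off and sometimes report something else, mostly with a low value. They report only what shows in the picture. A call takes as long as a camera call.
- spot_in(name, camera): "position" ([column, row] in pixels, amid what is visible of it).
- silhouettes(name, camera): "mask" (420x560 bool, what is visible of it) and "position" ([column, row] in pixels, amid what is visible of it).
- spot_point(name, camera): "position" ([column, row] in pixels: a listed point, or the origin of a listed thing).
The state is a dict: "clock": time; "qpos": joint angles; "qd": joint speeds; "effort": joint torques, N m; "position": TCP position; "ee_rot": TCP orientation; "contact_force": force on the tool from outside, world axes, zero at the start; "moment": the same for the moment, N m; "width": finger opening in m.
Only numpy, scipy, OpenCV 4.12 (cv2) and the standard library are available. Lean on these libraries where they do the work, as an engineer would, in place of code of your own. Each camera call takes 0.05 s, during which the arm holds its last target.

## Task

Take the orange levelling wedge and slide it, thin end first, squarely under the front lip of the hinged steel plate, flat on the bench, until the plate has risen to the height mark: its top bearing lightly but surely (some 3 to 6 N) on the red nose of the height gauge. Feel for the touch and stop there, because the gauge must not be forced, and let go with the wedge carrying the plate. Raise the plate with the wedge alone, keep the robot off plate and gauge, and do not disturb the loose things around.

Things in the scene. Friction and masses are not known exactly. Their poses are not given: they have to be found in the camera images.
- stand: Fixed blue levelling stand, 170 x 116 mm, gauge post at its left. Origin on the bench, straight below the middle of the plate's front lip; x points level in under the plate (the way the wedge goes in), y left, z up. Two side cheeks 16 mm high run back from the lip; between the rubber rests under the lip's ends the bench is bare over a 78 mm wide opening centred on y = 0.
- plate: Dark steel plate, 130 x 84 x 10 mm, with a black bracket fixed on top, hinged across its rear edge. Its front edge, the lip, is a round bar of 10 mm diameter across the stand's mouth. Origin on the hinge axis, 130 mm behind the lip, 23 mm above the bench; x in the plate's plane from lip to hinge, y left. At rest the lip sags on its rests; only gravity holds it down, 1.5 to 4.5 N at the lip, not known beforehand.
- plate_lip (a point): Underside of the middle of the round lip bar: 9 mm above the bench at rest. It must rise by between 5 and 12 mm to reach the gauge, differently each time.
- plate_spot (a point): Bright disc on the plate's top face, 15 mm behind the lip and 30 mm left of the centre line, that comes up under the gauge nose.
- gauge: Yellow height gauge arm clamped rigidly to a 70 mm high post at the left of the stand, with a red round-ended nose, 10 mm across, pointing down. It does not yield: more than about 7.5 N between plate and nose spoils its setting; 3 to 6 N is a good firm touch. Origin: lowest point of the nose (the height mark), above the disc on the plate. Axes as the stand's.
- wedge: Loose orange-painted aluminium levelling wedge, 172 x 36 mm, 0.4 kg. Origin on its underside, mid-width, 80 mm behind the thin toe; x points to the toe, z up. The toe (x = 80 mm) is 4 mm high; from it the top slopes up, 0.17 mm per mm, to 24.7 mm high at x = -42 mm. Behind that a grip block, 50 mm long (x -92 to -42 mm), 36 mm wide, 46 mm high. Friction about 0.6 on bench and lip, varying: it stays put when let go.
- wedge_grip (a point): Centre of the wedge's grip block, 25 mm above its underside, 67 mm behind its origin; grip across the 36 mm width. Pushing it in takes about 1.5 N per N carried plus its own rub: about 4 to 14 N, steady, while it only lifts the plate; once the plate meets the gauge the push climbs by about 2 N per mm.
- wedge_toe (a point): Thin end of the wedge, mid-width, 2 mm above its underside.
- cup_mid (a point): Centre of a loose metal parts cup, 76 mm across, 61 mm high: leave alone.
- can_mid (a point): Centre of a loose black spray can, 67 mm across, 200 mm high, standing: leave alone.
- bolt_b: Loose steel bolt, 20 x 41 x 20 mm, lying beside the stand, origin under its centre: leave alone.

How it is judged:
On the way:
1. the wedge's thin end is under the lip and carries the plate, which is still clear of the gauge (contact force between wedge and plate above 0.5 N and x of wedge_toe in the frame of stand above 0.02 m and contact force between plate and gauge below 0.1 N), for 0.1 s.
At the end, for the whole second after the job is handed in: The plate presses on the gauge nose with more than 2 N and on the wedge with more than 1 N; the wedge, let go, lies still and flat (within 0.04 rad), its toe over 30 mm in past the lip, within 20 mm of the centre line, its axis within 0.15 rad of the stand axis (contact force between plate and gauge above 2 N and contact force between wedge and plate above 1 N and x of wedge_toe in the frame of stand above 0.03 m and y of wedge_toe in the frame of stand between -0.02 and 0.02 m and angle between the x axis of wedge and the x axis of stand, either way round below 0.15 rad and angle between wedge's own z axis and vertical below 0.04 rad and linear speed of wedge below 0.01 m/s); the robot touches nothing.
It fails at once if the gauge is forced: more than 7.5 N between plate and gauge nose (contact force between plate and gauge above 7.5 N).
It fails at once if the robot presses on the plate or the gauge (more than 2 N) (contact force between any of the fingers, the arm and plate above 2 N or contact force between any of the fingers, the arm and gauge above 2 N).
It fails at once if a bystander (cup, can or bolt) is moved by more than 20 mm (distance of any of cup_mid, can_mid, bolt_b from where it was at the start of the episode above 0.02 m).
It also fails if it takes over 61 s, if anything falls off the work surface, if the arm or the gripper's body presses on something with over 40 N, if the wrist force passes 120 N, or if a joint passes its speed limit or range.

## Working session

There is one attempt and no reset: what is moved stays moved. The work goes in short steps, Python scripts to look and compute and a tool call to move; the robot and the scene stay as the last step left them, time stands still between calls to the robot, and variables do not carry over. Pictures are saved under pics/ and viewed, and the job is handed in when it is done.

Besides the shell and the picture viewer there is one more tool, called after "Request:" by a JSON object that holds its "fn" and its "kwargs", one argument or row to a line. jog_arm: Moves the arm, as the interface text tells. Its arguments: {"type":"object","properties":{"targets":{"type":"array","items":{"type":"array"}},"force":{"type":"number"}},"required":["targets"]}

```bash
mkdir -p pics; cat > h.py <<'E'
import numpy as np, cv2
from rig import *
def shot(n,f):
    im,d=get_image(n); cv2.imwrite('pics/'+f,im[:,:,::-1]); return im,d
def px2w(n,d,u,v,z=None):
    m=camera_model(n);K=np.array(m['mtx']);T=np.array(m['world_from_camera'])
    p=np.array([(u-K[0,2])/K[0,0],-(v-K[1,2])/K[1,1],-1.])
    if z is not None:
        r=T[:3,:3]@p; return T[:3,3]+r*(z-T[2,3])/r[2]
    return T[:3,:3]@(p*d[int(round(v)),int(round(u))])+T[:3,3]
E
python3 - <<'E'
from h import *
for n in('top','side'):
    im,d=shot(n,n+'0.png'); m=camera_model(n); print({k:np.round(v,3).tolist() if not isinstance(v,str) else v for k,v in m.items()})
    for t in['wedge_grip','wedge_toe','wedge','stand','plate','plate_lip','plate_spot','gauge','cup_mid','can_mid','bolt_b']:
        r=spot_point(t,n)
        for q in r[:2]:
            u,v=q['position']; print(n,t,round(q['score'],2),np.round([u,v]),np.round(px2w(n,d,u,v),3))
print(manip.get_state())
E
```

```text
{'mtx': [[409.553, 0.0, 278.965], [0.0, 409.553, 207.736], [0.0, 0.0, 1.0]], 'world_from_camera': [[-0.019, 0.997, -0.073, 0.508], [-1.0, -0.02, -0.009, 0.054], [-0.011, 0.073, 0.997, 1.048], [0.0, 0.0, 0.0, 1.0]]}
top wedge_grip 0.58 [388. 279.] [ 0.403 -0.197  0.048]
top wedge_toe 0.95 [367. 222.] [ 0.543 -0.162 -0.   ]
top stand 0.69 [253. 194.] [0.618 0.127 0.021]
top plate 0.57 [234. 148.] [0.737 0.175 0.028]
top plate_lip 0.77 [250. 199.] [ 0.608  0.138 -0.002]
top plate_spot 0.88 [234. 193.] [0.618 0.173 0.054]
top gauge 0.65 [234. 191.] [0.623 0.173 0.055]
top cup_mid 0.85 [184. 193.] [0.626 0.308 0.002]
top can_mid 0.6 [287. 146.] [0.706 0.042 0.177]
top bolt_b 0.6 [202. 233.] [ 0.524  0.263 -0.005]
{'mtx': [[408.041, 0.0, 282.761], [0.0, 408.041, 208.834], [0.0, 0.0, 1.0]], 'world_from_camera': [[-1.0, -0.024, -0.001, 0.592], [0.015, -0.668, 0.744, 0.861], [-0.018, 0.744, 0.668, 0.822], [0.0, 0.0, 0.0, 1.0]]}
side wedge_grip 0.98 [348. 176.] [ 0.379 -0.186  0.02 ]
side wedge_toe 0.6 [303. 182.] [ 0.527 -0.17   0.011]
side wedge_toe 0.19 [275. 255.] [0.614 0.179 0.055]
side 
[... 522 characters left out ...]
 290.] [0.528 0.258 0.014]
{'clock': 1.2, 'qpos': array([ 1.15099348e+00,  2.75902154e-01,  1.50492126e+00,  3.34827750e-06,
        1.36071348e+00, -1.21024608e-01]), 'qd': array([ 1.54521467e-04,  2.89856264e-03,  3.48785276e-04, -3.83459134e-04,
        3.63390552e-05,  1.82994465e-04]), 'effort': array([ 1.30350840e-03, -4.16688716e+01, -2.46099705e+01,  1.76107415e-05,
        7.31847758e-04, -2.93430185e-05]), 'position': array([0.16927784, 0.5495371 , 0.21721829]), 'ee_rot': array([ 0.69925043, -0.69921181,  0.10523768, -0.10524598]), 'contact_force': array([-0.28215782, -0.57304376,  0.60762593]), 'moment': array([ 0.00722852, -0.01637312,  0.03073104]), 'width': 0.08534672490807825}
```

View pics/top0.png

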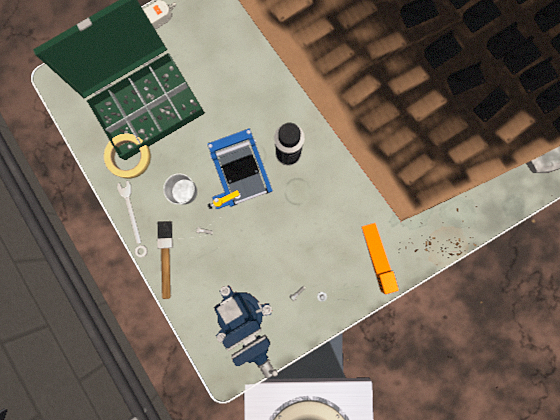

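View pics/side0.png

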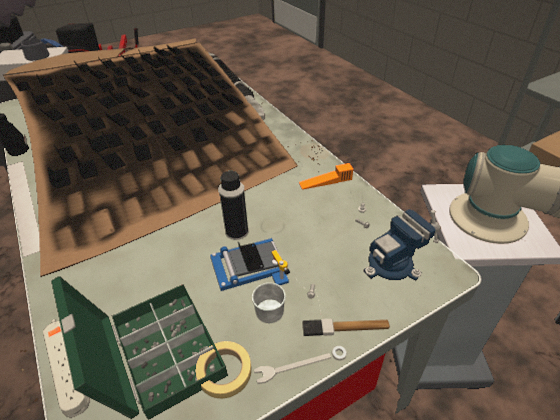

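```bash
cat > m.py <<'E'
from h import *
def cloud(n,d,mask):
    m=camera_model(n);K=np.array(m['mtx']);T=np.array(m['world_from_camera'])
    v,u=np.nonzero(mask&(d>0)); z=d[v,u]
    p=np.c_[(u-K[0,2])/K[0,0]*z,-(v-K[1,2])/K[1,1]*z,-z]
    return p@T[:3,:3].T+T[:3,3]
E
python3 - <<'E'
from m import *
for n in('top','side'):
    im,d=get_image(n); np.savez('pics/'+n+'.npz',im=im,d=d)
    for t in['wedge','stand','plate','gauge']:
        r=silhouettes(t,n)
        if not r: print('none',t);continue
        m=r[0]['mask']; np.save(f'pics/{n}_{t}.npy',m)
        c=cloud(n,d,m); 
        box=cv2.minAreaRect(c[:,:2].astype(np.float32)*1000)
        print(n,t,round(r[0]['score'],2),m.sum(),np.round(c.mean(0),3),np.round(np.percentile(c[:,2],[2,25,50,75,98]),3),np.round(cv2.boxPoints(box),0).tolist(),box)
        if t=='wedge': 
            mm=m
    crop=im[100:310,170:420] if n=='top' else im[140:320,190:380]
    cv2.imwrite(f'pics/{n}crop.png',cv2.resize(crop,None,fx=3,fy=3,interpolation=cv2.INTER_CUBIC)[:600,:,::-1])
E
```

```text
top wedge 0.88 1192 [ 0.45  -0.182  0.023] [-0.     0.011  0.018  0.043  0.048] [[357.0, -187.0], [369.0, -234.0], [546.0, -189.0], [534.0, -142.0]] ((451.41265869140625, -188.16001892089844), (182.43185424804688, 48.79100036621094), 14.295589447021484)
top stand 0.62 3018 [0.691 0.162 0.022] [-0.001  0.016  0.022  0.028  0.049] [[579.0, 220.0], [629.0, 77.0], [798.0, 136.0], [749.0, 279.0]] ((688.683349609375, 178.1178436279297), (179.59442138671875, 151.0250701904297), 19.26910972595215)
top plate 0.82 1775 [0.677 0.157 0.027] [0.017 0.022 0.026 0.03  0.054] [[595.0, 178.0], [625.0, 94.0], [757.0, 141.0], [728.0, 225.0]] ((676.4178466796875, 159.40792846679688), (140.3850860595703, 88.7021484375), 19.620121002197266)
top gauge 0.62 173 [0.605 0.195 0.056] [0.046 0.054 0.056 0.06  0.065] [[578.0, 230.0], [615.0, 160.0], [629.0, 167.0], [591.0, 237.0]] ((603.3209838867188, 198.51736450195312), (15.369561195373535, 78.78651428222656), 28.173934936523438)
side wedge 0.73 558 [ 0.439 -0.179  0.024] [0.006 0.012 0.02  0.035 0.048] [[367.0, -181.0], [379.0, -223.0], [541.0, -179.0], [529.0, -137.0]] ((453.8358154296875, -180.0884552001953), (167.82574462890625, 43.60165023803711), 15.249916076660156)
side stand 0.82 2315 [0.687 0.177 0.023] [0.005 0.017 0.023 0.028 0.044] [[584.0, 227.0], [633.0, 63.0], [795.0, 111.0], [746.0, 276.0]] ((689.338134765625, 169.17471313476562), (169.34133911132812, 171.7490692138672), 16.723358154296875)
side plate 0.72 1337 [0.68  0.162 0.028] [0.017 0.023 0.027 0.03  0.05 ] [[591.0, 178.0], [627.0, 60.0], [765.0, 103.0], [729.0, 220.0]] ((678.0413818359375, 140.25245666503906), (144.25938415527344, 123.10922241210938), 17.134187698364258)
side gauge 0.47 161 [0.602 0.202 0.056] [0.034 0.055 0.057 0.061 0.066] [[563.0, 228.0], [593.0, 152.0], [626.0, 164.0], [596.0, 241.0]] ((594.7794799804688, 196.30386352539062), (35.49945068359375, 82.20867919921875), 21.199207305908203)
```

View pics/topcrop.png

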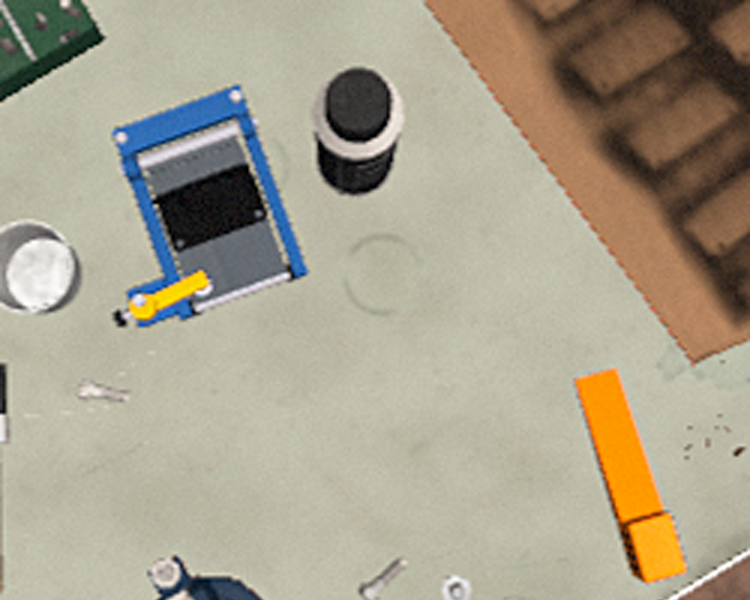

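View pics/sidecrop.png

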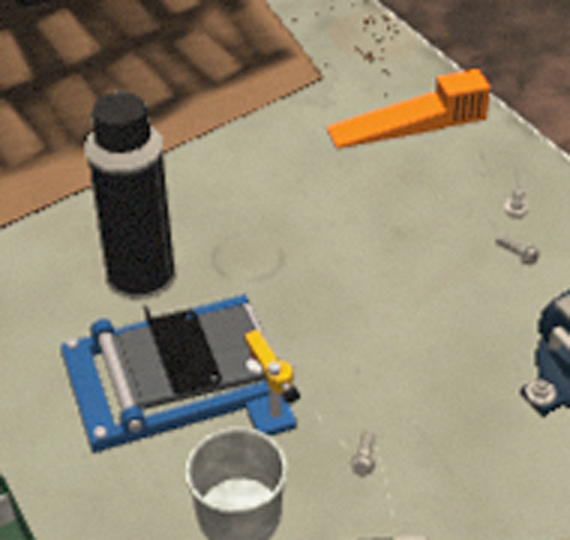

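```bash
python3 - <<'E'
from m import *
z=np.load('pics/top.npz');d=z['d']
def P(x,y,h): return px2w('top',d,170+(x+.5)/3-.5,100+(y+.5)/3-.5,h)
for nm,x,y,h in [('lipL',193,309,.015),('lipR',300,274,.015),('rearL',113,131,.02),('rearR',240,87,.02),('cheekRfront',305,270,.016),('hingeL',140,163,.03),('hingeR',240,130,.03),('gaugetip',205,280,.055),('disc',207,289,.025),
 ('wtoeL',575,379,.004),('wtoeR',616,369,.004),('wstepL',618,523,.0247),('wstepR',661,511,.0247),('gL',625,522,.046),('gR',668,512,.046),('gbL',645,581,.046),('gbR',686,569,.046)]:
    print(nm,np.round(P(x,y,h),4))
E
```

```text
lipL [0.5988 0.1771 0.015 ]
lipR [0.6267 0.0862 0.015 ]
rearL [0.7516 0.2429 0.02  ]
rearR [0.7873 0.1344 0.02  ]
cheekRfront [0.6299 0.0819 0.016 ]
hingeL [0.7215 0.2185 0.03  ]
hingeR [0.7478 0.1341 0.03  ]
gaugetip [0.6188 0.1623 0.055 ]
disc [0.6145 0.164  0.025 ]
wtoeL [ 0.5338 -0.145   0.004 ]
wtoeR [ 0.5416 -0.1799  0.004 ]
wstepL [ 0.4142 -0.1724  0.0247]
wstepR [ 0.4234 -0.208   0.0247]
gL [ 0.4169 -0.1733  0.046 ]
gR [ 0.4242 -0.2082  0.046 ]
gbL [ 0.3696 -0.1876  0.046 ]
gbR [ 0.3786 -0.2208  0.046 ]
```

```bash
python3 - <<'E'
from m import *
from scipy.spatial.transform import Rotation as R
s=manip.get_state();q=s['ee_rot'];M=R.from_quat(np.r_[q[1:],q[0]]).as_matrix();print(np.round(M,3),np.arctan2(M[1,2],M[0,2]),s['clock'])
z=np.load('pics/top.npz');d=z['d']
for u,v in[(297,293),(303,287),(321,296),(266,309)]: print(px2w('top',d,u,v,0.005))
E
```

```text
[[ 0.956  0.     0.294]
 [-0.294  0.     0.956]
 [ 0.    -1.     0.   ]] 1.2720251923433985 1.7
[0.36864314 0.02225059 0.005     ]
[0.38328682 0.00683043 0.005     ]
[ 0.36014667 -0.03782131  0.005     ]
[0.3303671  0.10086631 0.005     ]
```

Request:
{"fn": "jog_arm", "kwargs": {
  "targets": [
    [0.08,[0.014,-0.047,0],0.06],
    [0.08,[0.014,-0.047,0],0.06],
    [0.08,[0.014,-0.047,0],0.06],
    [0.08,[0.014,-0.047,0],0.06],
    [0.08,[0.014,-0.047,0],0.06],
    [0.08,[0.014,-0.047,0],0.06],
    [0.08,[0.014,-0.047,0],0.06],
    [0.08,[0.014,-0.047,0],0.06],
    [0.08,[0.014,-0.047,0],0.059]
  ]
}}

```text
clock: 2.82
position: [0.2956, 0.1252, 0.2176]
ee_rot: [0.702, -0.702, -0.086, 0.085]
contact_force: [0.7, -0.4, 0.6]
width: 0.08
```

Request:
{"fn": "jog_arm", "kwargs": {
  "targets": [
    [0.075,[0.014,-0.047,0],0],
    [0.075,[0.014,-0.047,0],0],
    [0.075,[0.014,-0.047,0],0],
    [0.075,[0.014,-0.047,0],0],
    [0.075,[0.015,-0.047,0],0],
    [0.075,[0.015,-0.047,0],0],
    [0.075,[0.016,-0.0425,0],0],
    [0.075,[0,0,0],0]
  ]
}}

```text
clock: 3.82
position: [0.3985, -0.2009, 0.2171]
ee_rot: [-0.702, 0.703, 0.084, -0.083]
contact_force: [-0.3, 0.5, -0.0]
width: 0.0752
```

```bash
python3 - <<'E'
from m import *
im,d=shot('side','s1.png')
c=im[110:230,280:440];cv2.imwrite('pics/s1c.png',cv2.resize(c,None,fx=4,fy=4)[:,:,::-1])
E
```

```text
(no output)
```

View pics/s1.png

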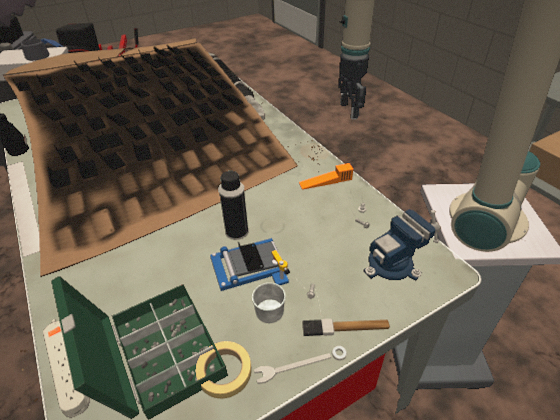

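Request:
{"fn": "jog_arm", "kwargs": {
  "targets": [
    [0.075,[-0.0015,0.003,-0.04],0],
    [0.075,[0,0,-0.04],0],
    [0.075,[0,0,-0.04],0],
    [0.075,[0,0,-0.03],0],
    [0.075,[0,0,-0.02],0],
    [0.075,[0,0,-0.012],0],
    [0.075,[0,0,-0.009],0],
    [0.075,[0,0,0],0]
  ]
}}

```text
clock: 4.88
position: [0.3957, -0.1946, 0.0262]
ee_rot: [0.702, -0.702, -0.085, 0.085]
contact_force: [0.2, 0.8, 0.2]
width: 0.0749
```

```bash
python3 - <<'E'
from m import *
im,d=shot('side','s2.png')
c=im[110:230,280:440];cv2.imwrite('pics/s2c.png',cv2.resize(c,None,fx=4,fy=4)[:,:,::-1])
print(manip.get_state()['position'])
E
```

```text
[ 0.39598981 -0.19489824  0.02653537]
```

View pics/s2c.png

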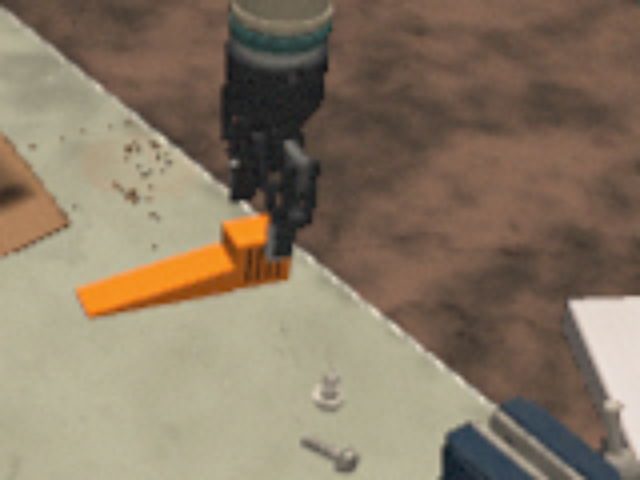

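Request:
{"fn": "jog_arm", "kwargs": {
  "force": 60,
  "targets": [
    [0.03,[0,0,0],0],
    [0.03,[0,0,0],0],
    [0.03,[0,0,0],0],
    [0.03,[0,0,0],0],
    [0.03,[0,0,0],0],
    [0.03,[0,0,0],0]
  ]
}}

```text
clock: 5.68
position: [0.3964, -0.1957, 0.0272]
ee_rot: [-0.701, 0.703, 0.085, -0.084]
contact_force: [-1.2, -0.7, 5.7]
width: 0.0337
```

Request:
{"fn": "jog_arm", "kwargs": {
  "targets": [
    [0.03,[0,0,0.01],0],
    [0.03,[0,0,0.01],0],
    [0.03,[0,0,0],0]
  ]
}}

```text
clock: 6.05
position: [0.3963, -0.1953, 0.0471]
ee_rot: [-0.702, 0.702, 0.085, -0.084]
contact_force: [0.3, -0.2, -3.5]
width: 0.0333
```

```bash
python3 - <<'E'
from m import *
im,d=shot('side','s3.png')
c=im[110:230,280:440];cv2.imwrite('pics/s3c.png',cv2.resize(c,None,fx=4,fy=4)[:,:,::-1])
print(manip.get_state()['position'])
E
```

```text
[ 0.39597928 -0.19505611  0.04663618]
```

View pics/s3c.png

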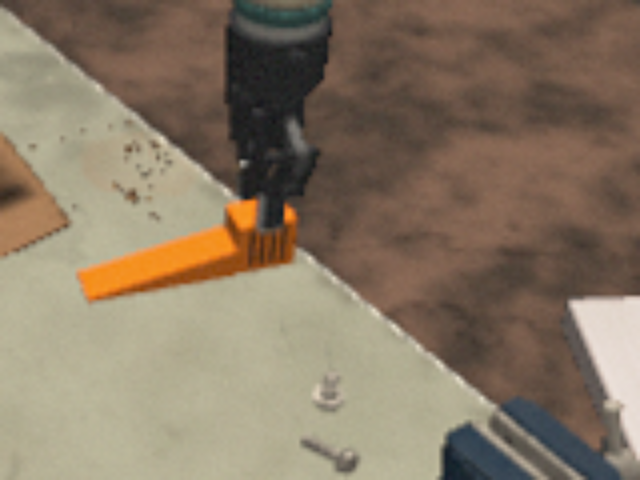

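Request:
{"fn": "jog_arm", "kwargs": {
  "targets": [
    [0.03,[0.012,0.02,0],0.01],
    [0.03,[0.01,0.034,0],0.01],
    [0.03,[0.01,0.036,0],0.01],
    [0.03,[0.01,0.036,0],0.01],
    [0.03,[0,0.036,0],0.01],
    [0.03,[0,0.036,0],0.01],
    [0.03,[0,0.036,0],0.01],
    [0.03,[0,0.025,0],0.01],
    [0.03,[0,0.012,0],0],
    [0.03,[0,0,0],0]
  ]
}}

```text
clock: 7.35
position: [0.4376, 0.0763, 0.046]
ee_rot: [-0.698, 0.698, 0.113, -0.113]
contact_force: [0.1, 0.3, -3.8]
width: 0.0331
```

Request:
{"fn": "jog_arm", "kwargs": {
  "targets": [
    [0.03,[0,0,-0.01],0],
    [0.03,[0,0,-0.007],0],
    [0.03,[0,0,-0.003],0],
    [0.03,[0,0,0],0]
  ]
}}

```text
clock: 7.85
position: [0.4372, 0.0753, 0.0272]
ee_rot: [-0.698, 0.698, 0.112, -0.113]
contact_force: [-4.4, -0.4, 11.9]
width: 0.0335
```

```bash
python3 - <<'E'
from m import *
for n in('top','side'):
    im,d=shot(n,n+'4.png')
    c=im[100:300,170:420] if n=='top' else im[140:310,190:400]
    cv2.imwrite(f'pics/{n}4c.png',cv2.resize(c,None,fx=3,fy=3,interpolation=cv2.INTER_CUBIC)[:,:,::-1])
    print(n,[(round(q['score'],2),np.round(q['position'],1)) for q in spot_point('wedge_toe',n)[:2]])
print(manip.get_state())
E
```

```text
top [(0.77, array([255.3, 207.5]))]
side [(0.9, array([293.7, 248.1]))]
{'clock': 8.05, 'qpos': array([ 1.38967426e-02,  2.84710850e-01,  2.05180649e+00, -5.29611720e-04,
        8.06116341e-01, -1.87599544e+00]), 'qd': array([ 1.88750295e-03,  4.26993346e-04,  7.52649735e-04, -3.26095568e-04,
        2.53672789e-05, -1.40334159e-03]), 'effort': array([ 1.61733013e-02, -2.90014136e+01, -1.61064094e+01,  2.11040662e-01,
       -1.52620777e+00, -4.54803114e-02]), 'position': array([0.43717442, 0.07533769, 0.02716274]), 'ee_rot': array([-0.69802504,  0.69818544,  0.11208367, -0.11285119]), 'contact_force': array([-4.64028202, -0.41480719, 10.80130174]), 'moment': array([-0.21022549,  0.71824252, -0.02284395]), 'width': 0.03327966312078876}
```

View pics/top4c.png

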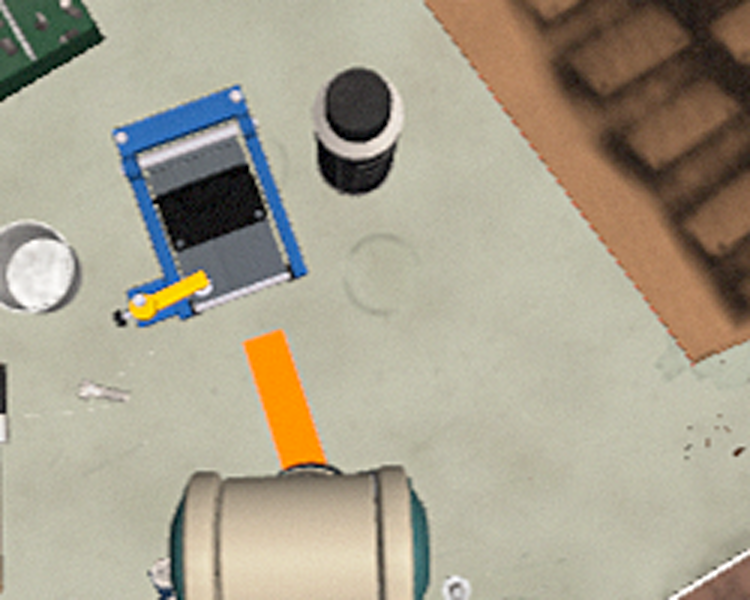

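View pics/side4c.png

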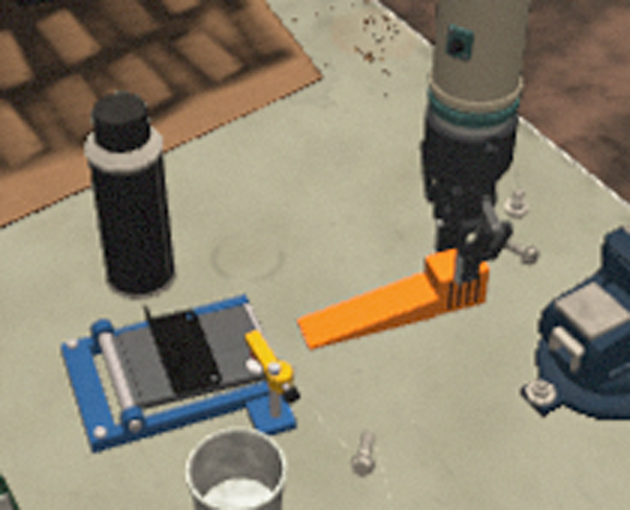

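```bash
python3 - <<'E'
from m import *
d=None
def P(x,y,h): return px2w('top',d,170+(x+.5)/3-.5,100+(y+.5)/3-.5,h)
a,b=P(245,343,.004),P(283,331,.004);c,e=P(288,468,.0225),P(325,462,.0225)
t=(a+b)/2; print(t,(c+e)/2)
for p,q in((a,c),(b,e)): print(np.arctan2(*(p-q)[[1,0]]))
print(np.arctan2(*( -(a-b))[[0,1]]))
for y in(.31,.32,.33):
  X=np.array([np.cos(y),np.sin(y)]);Y=np.array([-X[1],X[0]])
  r=t[:2]-[.611,.133]; print(y,r@X,r@Y)
E
```

```text
[0.57465425 0.11814202 0.004     ] [0.46634499 0.08333003 0.0225    ]
0.3255433243500659
0.2969821188981676
2.854553482614808
0.31 -0.03914583372489723 -0.003062171447067644
0.32 -0.03917449765363301 -0.002670566526795218
0.33 -0.039199244165248746 -0.002278694552095578
```

Request:
{"fn": "jog_arm", "kwargs": {
  "targets": [
    [0.042,[0,0,0],0],
    [0.042,[0,0,0],0],
    [0.042,[0,0,0.001],0]
  ]
}}

```text
clock: 8.43
position: [0.4379, 0.0759, 0.0271]
ee_rot: [0.698, -0.698, -0.113, 0.113]
contact_force: [-1.0, 0.7, -0.1]
width: 0.0418
```

```bash
python3 - <<'E'
from m import *
s=manip.get_state();print(s['contact_force'],s['position'],s['width'])
E
```

```text
[-1.01201712  0.67415953 -0.05298847] [0.43792676 0.07589868 0.02709378] 0.04178773183079501
```

Request:
{"fn": "jog_arm", "kwargs": {
  "targets": [
    [0.03,[0,0,0],0],
    [0.03,[0,0,0],0],
    [0.03,[0,0,0],0],
    [0.03,[0,0,0],0]
  ]
}}

```text
clock: 8.93
position: [0.4381, 0.0759, 0.0277]
ee_rot: [-0.698, 0.698, 0.113, -0.112]
contact_force: [-1.0, -1.6, 5.9]
width: 0.0333
```

Request:
{"fn": "jog_arm", "kwargs": {
  "targets": [
    [0.03,[0.005,0.0021,0],0],
    [0.03,[0.0095,0.0037,0],0],
    [0.03,[0.0095,0.0037,0],0],
    [0.03,[0.0095,0.0036,0],0],
    [0.03,[0.0095,0.0035,0],0],
    [0.03,[0.005,0.0018,0],0],
    [0.03,[0.0025,0.001,0],0]
  ]
}}

```text
clock: 9.8
position: [0.4859, 0.095, 0.0276]
ee_rot: [-0.698, 0.698, 0.111, -0.115]
contact_force: [-5.5, -2.6, 11.9]
width: 0.0333
```

```bash
cat > f.py <<'E'
from m import *
X=np.array([.949,.3146,0])
L=np.array([.611,.133,0])
def rd(k=3,img=None):
    for i in range(k):
        if i or img: im=get_image(img or 'side')
        s=manip.get_state(); p=s['position']-L
        print(round(s['clock'],2),'axF',round(float(s['contact_force']@X),2),'F',np.round(s['contact_force'],1),'toe x',round(float(p@X+.147)*1000,2),'y',round(float(-p[0]*.3146+p[1]*.949)*1000,1),'z',round(s['position'][2],4),'M',np.round(s['moment'],2),'w',round(s['width'],4))
E
python3 -c "
from f import *
rd()
im,d=shot('side','side5.png');c=im[140:310,190:400]
cv2.imwrite('pics/side5c.png',cv2.resize(c,None,fx=3,fy=3,interpolation=cv2.INTER_CUBIC)[:,:,::-1])
im,d=shot('top','top5.png');c=im[100:300,170:420]
cv2.imwrite('pics/top5c.png',cv2.resize(c,None,fx=3,fy=3,interpolation=cv2.INTER_CUBIC)[:,:,::-1])
"
```

```text
9.8 axF -6.05 F [-5.5 -2.6 11.9] toe x 16.29 y 3.3 z 0.0276 M [-0.29  1.03  0.02] w 0.0333
9.85 axF -4.97 F [-4.9 -1.1 10.1] toe x 16.71 y 3.3 z 0.0276 M [-0.19  0.95  0.05] w 0.0332
9.9 axF -4.88 F [-4.6 -1.7  9.5] toe x 16.73 y 3.3 z 0.0276 M [-0.18  0.82  0.01] w 0.0333
```

View pics/side5c.png

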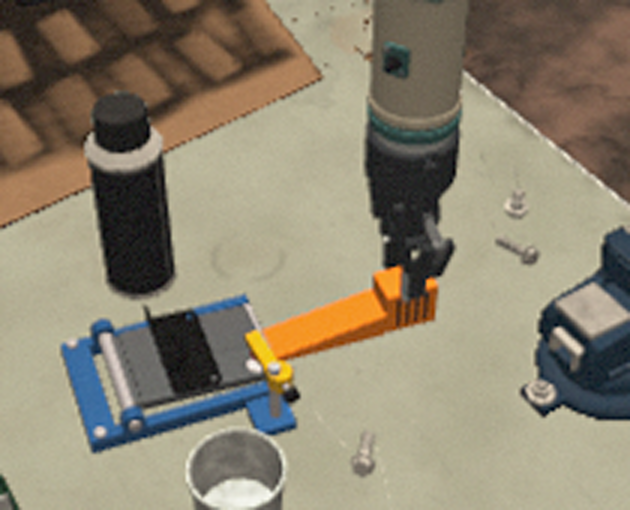

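View pics/top5c.png

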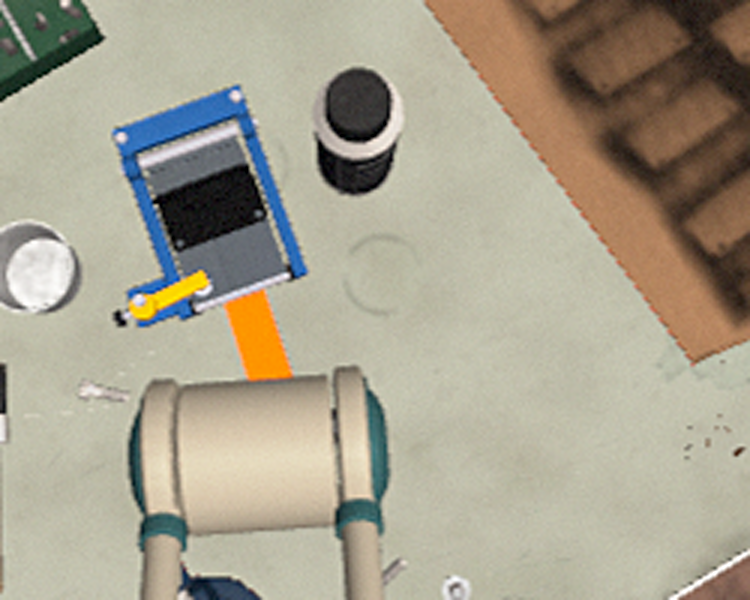

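Request:
{"fn": "jog_arm", "kwargs": {
  "targets": [
    [0.03,[0.0019,0.0006,0.0003],0],
    [0.03,[0.0028,0.0009,0.0003],0],
    [0.03,[0.0028,0.001,0],0],
    [0.03,[0.0028,0.0009,0],0],
    [0.03,[0.0028,0.0009,0],0],
    [0.03,[0.0019,0.0006,0],0]
  ]
}}

```text
clock: 10.75
position: [0.5033, 0.1003, 0.0277]
ee_rot: [0.698, -0.698, -0.113, 0.113]
contact_force: [-3.7, -1.5, 3.2]
width: 0.0337
```

```bash
python3 -c "
from f import *
rd(2)"
```

```text
10.75 axF -4.0 F [-3.7 -1.5  3.2] toe x 34.56 y 2.9 z 0.0277 M [-0.22  0.75  0.01] w 0.0337
10.8 axF -2.81 F [-2.5 -1.3  1.8] toe x 34.56 y 2.9 z 0.0277 M [-0.07  0.47  0.05] w 0.0335
```

Request:
{"fn": "jog_arm", "kwargs": {
  "targets": [
    [0.03,[0.0019,0.0006,0],0],
    [0.03,[0.0019,0.0006,0],0],
    [0.03,[0.0019,0.0007,0],0],
    [0.03,[0.0019,0.0006,0],0]
  ]
}}

```text
clock: 11.3
position: [0.5081, 0.1023, 0.0277]
ee_rot: [-0.698, 0.698, 0.111, -0.115]
contact_force: [-6.9, -2.7, 7.5]
width: 0.0331
```

```bash
python3 -c "
from f import *
rd(2)"
```

```text
11.3 axF -7.37 F [-6.9 -2.7  7.5] toe x 39.73 y 3.2 z 0.0277 M [-0.3   1.27  0.08] w 0.0331
11.35 axF -6.73 F [-6.3 -2.5  5.7] toe x 40.19 y 3.2 z 0.0277 M [-0.21  1.12  0.1 ] w 0.0334
```

Request:
{"fn": "jog_arm", "kwargs": {
  "targets": [
    [0.03,[0.0019,0.0006,0],0],
    [0.03,[0.0019,0.0006,0],0],
    [0.03,[0.0019,0.0007,0],0],
    [0.03,[0.0019,0.0006,0],0]
  ]
}}

```text
clock: 11.85
position: [0.5157, 0.1049, 0.0276]
ee_rot: [-0.698, 0.698, 0.111, -0.115]
contact_force: [-7.9, -2.8, 6.6]
width: 0.0335
```

```bash
python3 -c "
from f import *
rd(2)"
```

```text
11.85 axF -8.39 F [-7.9 -2.8  6.6] toe x 47.68 y 3.3 z 0.0276 M [-0.27  1.29  0.05] w 0.0335
11.9 axF -6.81 F [-6.8 -1.2  5.9] toe x 48.21 y 3.2 z 0.0277 M [-0.22  1.13  0.04] w 0.0334
```

Request:
{"fn": "jog_arm", "kwargs": {
  "targets": [
    [0.03,[0.0019,0.0006,0],0],
    [0.03,[0.0019,0.0006,0],0],
    [0.03,[0.0014,0.0005,0],0],
    [0.03,[0.001,0.0003,0],0]
  ]
}}

```text
clock: 12.4
position: [0.522, 0.1069, 0.0276]
ee_rot: [-0.698, 0.698, 0.111, -0.115]
contact_force: [-7.2, -1.5, 7.1]
width: 0.0334
```

Request:
{"fn": "jog_arm", "kwargs": {
  "targets": [
    [0.03,[0.00095,0.0003,0],0],
    [0.03,[0.00095,0.0003,0],0]
  ]
}}

```text
clock: 12.65
position: [0.5238, 0.1075, 0.0276]
ee_rot: [-0.698, 0.698, 0.111, -0.115]
contact_force: [-7.2, -2.1, 7.1]
width: 0.0334
```

```bash
python3 -c "
from f import *
rd(2)
im,d=shot('side','side6.png');c=im[230:290,240:310]
cv2.imwrite('pics/side6c.png',cv2.resize(c,None,fx=8,fy=8,interpolation=cv2.INTER_CUBIC)[:,:,::-1])
"
```

```text
12.65 axF -7.52 F [-7.2 -2.1  7.1] toe x 56.23 y 3.2 z 0.0276 M [-0.27  1.24 -0.01] w 0.0334
12.7 axF -6.63 F [-6.3 -2.1  6. ] toe x 56.52 y 3.2 z 0.0277 M [-0.26  1.19  0.06] w 0.0334
```

View pics/side6c.png

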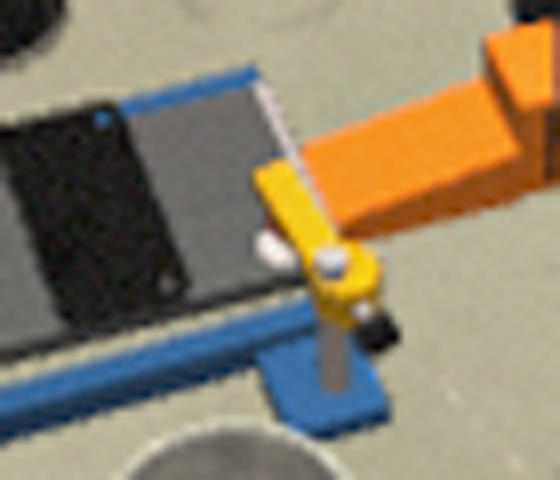

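Request:
{"fn": "jog_arm", "kwargs": {
  "targets": [
    [0.03,[0.00095,0.0003,0],0],
    [0.03,[0.00095,0.0003,0],0],
    [0.03,[0.00095,0.0003,0],0]
  ]
}}

```text
clock: 13.12
position: [0.5267, 0.1084, 0.0277]
ee_rot: [0.698, -0.698, -0.111, 0.115]
contact_force: [-8.0, -1.9, 5.6]
width: 0.033
```

Request:
{"fn": "jog_arm", "kwargs": {
  "targets": [
    [0.03,[0.00095,0.0003,0],0],
    [0.03,[0.00095,0.0003,0],0]
  ]
}}

```text
clock: 13.38
position: [0.5286, 0.109, 0.0277]
ee_rot: [-0.698, 0.698, 0.111, -0.115]
contact_force: [-7.3, -1.5, 5.5]
width: 0.0336
```

Request:
{"fn": "jog_arm", "kwargs": {
  "targets": [
    [0.03,[0.00095,0.0003,0],0],
    [0.03,[0.00095,0.0003,0],0]
  ]
}}

```text
clock: 13.62
position: [0.5305, 0.1096, 0.0277]
ee_rot: [0.698, -0.698, -0.111, 0.115]
contact_force: [-6.3, -2.3, 7.7]
width: 0.0334
```

Request:
{"fn": "jog_arm", "kwargs": {
  "targets": [
    [0.03,[0.00095,0.0003,0],0],
    [0.03,[0.00095,0.0003,0],0]
  ]
}}

```text
clock: 13.88
position: [0.5324, 0.1102, 0.0276]
ee_rot: [-0.698, 0.698, 0.111, -0.115]
contact_force: [-8.2, -1.9, 6.4]
width: 0.0333
```

```bash
python3 -c "
from f import *
rd(2)"
```

```text
13.88 axF -8.35 F [-8.2 -1.9  6.4] toe x 65.25 y 3.1 z 0.0276 M [-0.35  1.22  0.04] w 0.0333
13.93 axF -6.45 F [-6.3 -1.6  5.6] toe x 65.48 y 3.1 z 0.0277 M [-0.28  1.16  0.07] w 0.0334
```

Request:
{"fn": "jog_arm", "kwargs": {
  "targets": [
    [0.03,[0.00095,0.0003,0],0],
    [0.03,[0.00095,0.0003,0],0]
  ]
}}

```text
clock: 14.18
position: [0.5343, 0.1108, 0.0277]
ee_rot: [-0.698, 0.698, 0.111, -0.115]
contact_force: [-7.8, -1.6, 6.5]
width: 0.0332
```

```bash
python3 -c "
from f import *
rd(2)"
```

```text
14.18 axF -7.93 F [-7.8 -1.6  6.5] toe x 67.25 y 3.1 z 0.0277 M [-0.25  1.15  0.07] w 0.0332
14.22 axF -6.67 F [-6.2 -2.5  6. ] toe x 67.52 y 3.0 z 0.0277 M [-0.28  1.13  0.04] w 0.0329
```

Request:
{"fn": "jog_arm", "kwargs": {
  "targets": [
    [0.03,[0.00095,0.0003,0],0],
    [0.03,[0.00095,0.0003,0],0]
  ]
}}

```text
clock: 14.48
position: [0.5362, 0.1114, 0.0277]
ee_rot: [-0.698, 0.698, 0.111, -0.115]
contact_force: [-7.6, -1.9, 6.1]
width: 0.0331
```

Request:
{"fn": "jog_arm", "kwargs": {
  "targets": [
    [0.03,[0.00095,0.0003,0],0]
  ]
}}

```text
clock: 14.6
position: [0.5372, 0.1117, 0.0276]
ee_rot: [0.698, -0.698, -0.111, 0.115]
contact_force: [-6.9, -2.2, 6.9]
width: 0.0335
```

Request:
{"fn": "jog_arm", "kwargs": {
  "targets": [
    [0.03,[0.00095,0.0003,0],0]
  ]
}}

```text
clock: 14.72
position: [0.5382, 0.112, 0.0277]
ee_rot: [0.698, -0.698, -0.111, 0.115]
contact_force: [-6.9, -1.9, 7.2]
width: 0.0333
```

Request:
{"fn": "jog_arm", "kwargs": {
  "targets": [
    [0.03,[0.00095,0.0003,0],0],
    [0.03,[0.00095,0.0003,0],0]
  ]
}}

```text
clock: 14.98
position: [0.5401, 0.1126, 0.0277]
ee_rot: [0.698, -0.698, -0.111, 0.115]
contact_force: [-7.5, -2.2, 6.0]
width: 0.0331
```

```bash
python3 -c "
from f import *
im,d=shot('side','side7.png');c=im[230:290,240:310]
cv2.imwrite('pics/side7c.png',cv2.resize(c,None,fx=8,fy=8,interpolation=cv2.INTER_CUBIC)[:,:,::-1])
"
```

```text
(no output)
```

View pics/side7c.png

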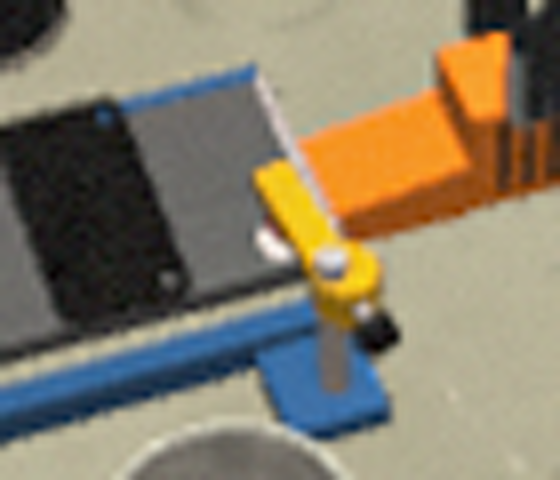

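Request:
{"fn": "jog_arm", "kwargs": {
  "targets": [
    [0.03,[0.00095,0.0003,0],0]
  ]
}}

```text
clock: 15.15
position: [0.5409, 0.1128, 0.0277]
ee_rot: [-0.698, 0.698, 0.111, -0.115]
contact_force: [-7.2, -2.9, 6.9]
width: 0.0333
```

Request:
{"fn": "jog_arm", "kwargs": {
  "targets": [
    [0.03,[0.00095,0.0003,0],0]
  ]
}}

```text
clock: 15.28
position: [0.542, 0.1132, 0.0277]
ee_rot: [0.698, -0.698, -0.111, 0.115]
contact_force: [-6.7, -2.8, 7.1]
width: 0.0333
```

```bash
python3 -c "
from f import *
rd(3)"
```

```text
15.28 axF -7.22 F [-6.7 -2.8  7.1] toe x 75.29 y 2.9 z 0.0277 M [-0.26  1.19  0.06] w 0.0333
15.32 axF -6.51 F [-5.9 -2.9  5.7] toe x 75.53 y 2.9 z 0.0277 M [-0.23  1.14  0.04] w 0.0332
15.38 axF -7.02 F [-6.8 -1.7  6.2] toe x 75.55 y 2.9 z 0.0277 M [-0.23  1.12  0.08] w 0.0333
```

Request:
{"fn": "jog_arm", "kwargs": {
  "targets": [
    [0.03,[0.00095,0.0003,0],0]
  ]
}}

```text
clock: 15.5
position: [0.5429, 0.1135, 0.0276]
ee_rot: [-0.698, 0.698, 0.111, -0.115]
contact_force: [-6.5, -2.8, 5.6]
width: 0.033
```

Request:
{"fn": "jog_arm", "kwargs": {
  "targets": [
    [0.03,[0.00095,0.0003,0],0]
  ]
}}

```text
clock: 15.62
position: [0.5439, 0.1138, 0.0277]
ee_rot: [-0.698, 0.698, 0.111, -0.115]
contact_force: [-6.1, -3.3, 5.6]
width: 0.0332
```

Request:
{"fn": "jog_arm", "kwargs": {
  "targets": [
    [0.03,[0.00095,0.0003,0],0]
  ]
}}

```text
clock: 15.75
position: [0.5449, 0.1141, 0.0277]
ee_rot: [-0.698, 0.698, 0.111, -0.115]
contact_force: [-6.4, -2.7, 5.9]
width: 0.0333
```

Request:
{"fn": "jog_arm", "kwargs": {
  "targets": [
    [0.03,[0.00095,0.0003,0],0]
  ]
}}

```text
clock: 15.88
position: [0.5458, 0.1144, 0.0276]
ee_rot: [-0.698, 0.698, 0.111, -0.115]
contact_force: [-7.1, -1.8, 6.5]
width: 0.033
```

Request:
{"fn": "jog_arm", "kwargs": {
  "targets": [
    [0.03,[0.00095,0.0003,0],0]
  ]
}}

```text
clock: 16.0
position: [0.5468, 0.1147, 0.0277]
ee_rot: [-0.698, 0.698, 0.111, -0.115]
contact_force: [-6.5, -2.4, 6.4]
width: 0.0332
```

```bash
python3 -c "
from f import *
rd(2)
im,d=shot('side','side8.png');c=im[230:290,240:310]
cv2.imwrite('pics/side8c.png',cv2.resize(c,None,fx=8,fy=8,interpolation=cv2.INTER_CUBIC)[:,:,::-1])
"
```

```text
16.0 axF -6.9 F [-6.5 -2.4  6.4] toe x 80.29 y 2.8 z 0.0277 M [-0.28  1.17  0.03] w 0.0332
16.05 axF -6.65 F [-6.1 -2.6  5.7] toe x 80.54 y 2.8 z 0.0276 M [-0.19  1.15  0.  ] w 0.033
```

View pics/side8c.png

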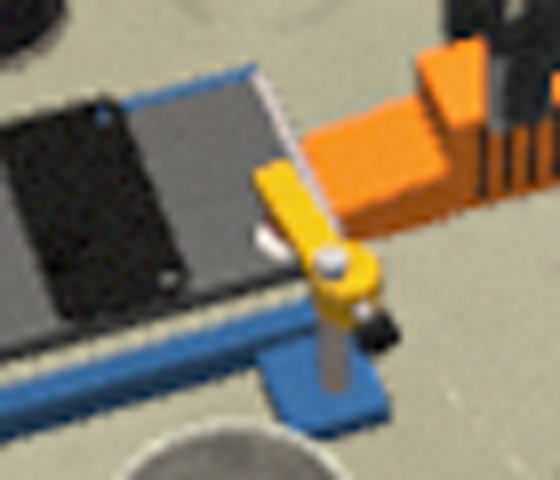

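Request:
{"fn": "jog_arm", "kwargs": {
  "targets": [
    [0.03,[0.00095,0.0003,0],0]
  ]
}}

```text
clock: 16.23
position: [0.5477, 0.115, 0.0277]
ee_rot: [-0.698, 0.698, 0.111, -0.115]
contact_force: [-6.8, -2.7, 6.5]
width: 0.0331
```

Request:
{"fn": "jog_arm", "kwargs": {
  "targets": [
    [0.03,[0.00095,0.0003,0],0]
  ]
}}

```text
clock: 16.35
position: [0.5487, 0.1153, 0.0277]
ee_rot: [0.698, -0.698, -0.111, 0.115]
contact_force: [-5.7, -2.5, 5.8]
width: 0.033
```

Request:
{"fn": "jog_arm", "kwargs": {
  "targets": [
    [0.03,[0.00095,0.0003,0],0]
  ]
}}

```text
clock: 16.48
position: [0.5496, 0.1156, 0.0277]
ee_rot: [-0.698, 0.698, 0.111, -0.115]
contact_force: [-6.8, -2.9, 6.0]
width: 0.0336
```

Request:
{"fn": "jog_arm", "kwargs": {
  "targets": [
    [0.03,[0.00095,0.0003,0],0]
  ]
}}

```text
clock: 16.6
position: [0.5506, 0.1159, 0.0277]
ee_rot: [0.698, -0.698, -0.111, 0.115]
contact_force: [-6.4, -1.2, 6.6]
width: 0.033
```

Request:
{"fn": "jog_arm", "kwargs": {
  "targets": [
    [0.03,[0.00095,0.0003,0],0]
  ]
}}

```text
clock: 16.73
position: [0.5516, 0.1162, 0.0277]
ee_rot: [-0.698, 0.698, 0.111, -0.115]
contact_force: [-6.0, -2.2, 5.3]
width: 0.0331
```

Request:
{"fn": "jog_arm", "kwargs": {
  "targets": [
    [0.03,[0.00095,0.0003,0],0]
  ]
}}

```text
clock: 16.85
position: [0.5525, 0.1165, 0.0277]
ee_rot: [0.698, -0.698, -0.111, 0.115]
contact_force: [-6.5, -1.5, 6.9]
width: 0.0336
```

Request:
{"fn": "jog_arm", "kwargs": {
  "targets": [
    [0.03,[0.00095,0.0003,0],0]
  ]
}}

```text
clock: 16.98
position: [0.5535, 0.1168, 0.0277]
ee_rot: [-0.698, 0.698, 0.111, -0.115]
contact_force: [-6.8, -2.7, 6.3]
width: 0.0335
```

Request:
{"fn": "jog_arm", "kwargs": {
  "targets": [
    [0.03,[0.00095,0.0003,0],0]
  ]
}}

```text
clock: 17.1
position: [0.5544, 0.1171, 0.0277]
ee_rot: [-0.698, 0.698, 0.111, -0.115]
contact_force: [-6.3, -2.0, 6.2]
width: 0.0331
```

Request:
{"fn": "jog_arm", "kwargs": {
  "targets": [
    [0.03,[0.00095,0.0003,0],0]
  ]
}}

```text
clock: 17.23
position: [0.5554, 0.1174, 0.0277]
ee_rot: [-0.698, 0.698, 0.111, -0.115]
contact_force: [-7.3, -1.7, 5.2]
width: 0.0333
```

```bash
python3 -c "
from f import *
rd(2)
im,d=shot('side','side9.png');c=im[230:290,240:310]
cv2.imwrite('pics/side9c.png',cv2.resize(c,None,fx=8,fy=8,interpolation=cv2.INTER_CUBIC)[:,:,::-1])
"
```

```text
17.23 axF -7.49 F [-7.3 -1.7  5.2] toe x 89.32 y 2.7 z 0.0277 M [-0.31  1.22  0.05] w 0.0333
17.27 axF -5.85 F [-5.7 -1.4  5.3] toe x 89.56 y 2.7 z 0.0277 M [-0.19  1.11  0.06] w 0.0334
```

View pics/side9c.png

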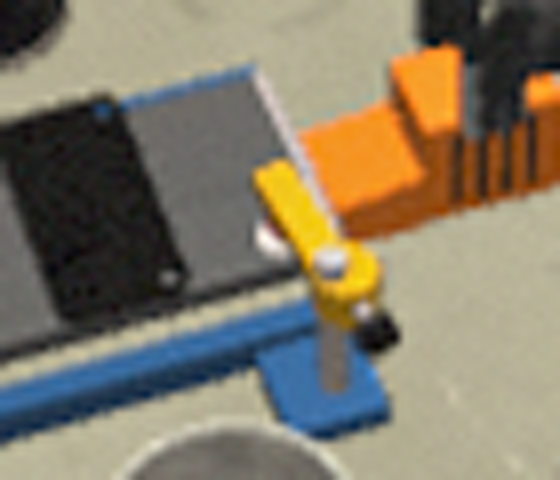

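Request:
{"fn": "jog_arm", "kwargs": {
  "targets": [
    [0.03,[0.00095,0.0003,0],0]
  ]
}}

```text
clock: 17.45
position: [0.5562, 0.1177, 0.0277]
ee_rot: [-0.698, 0.698, 0.111, -0.115]
contact_force: [-6.8, -2.2, 6.3]
width: 0.0331
```

Request:
{"fn": "jog_arm", "kwargs": {
  "targets": [
    [0.03,[0.00095,0.0003,0],0]
  ]
}}

```text
clock: 17.58
position: [0.5573, 0.118, 0.0277]
ee_rot: [-0.698, 0.698, 0.111, -0.115]
contact_force: [-6.9, -1.8, 5.6]
width: 0.0332
```

Request:
{"fn": "jog_arm", "kwargs": {
  "targets": [
    [0.03,[0.00095,0.0003,0],0]
  ]
}}

```text
clock: 17.7
position: [0.5583, 0.1183, 0.0277]
ee_rot: [0.698, -0.698, -0.111, 0.115]
contact_force: [-5.8, -2.5, 6.9]
width: 0.0334
```

Request:
{"fn": "jog_arm", "kwargs": {
  "targets": [
    [0.03,[0.00095,0.0003,0],0]
  ]
}}

```text
clock: 17.82
position: [0.5589, 0.1185, 0.0276]
ee_rot: [-0.698, 0.698, 0.111, -0.115]
contact_force: [-7.5, -2.0, 7.0]
width: 0.0337
```

Request:
{"fn": "jog_arm", "kwargs": {
  "targets": [
    [0.03,[0.00095,0.0003,0],0]
  ]
}}

```text
clock: 17.95
position: [0.5594, 0.1187, 0.0277]
ee_rot: [-0.698, 0.698, 0.11, -0.115]
contact_force: [-8.5, -2.6, 7.7]
width: 0.0336
```

Request:
{"fn": "jog_arm", "kwargs": {
  "targets": [
    [0.03,[0.00095,0.0003,0],0]
  ]
}}

```text
clock: 18.08
position: [0.5597, 0.1189, 0.0276]
ee_rot: [-0.698, 0.698, 0.11, -0.116]
contact_force: [-8.8, -3.3, 10.5]
width: 0.0332
```

```bash
python3 -c "
from f import *
rd(5)"
```

```text
18.07 axF -9.34 F [-8.8 -3.3 10.5] toe x 93.89 y 2.7 z 0.0276 M [-0.44  1.61  0.05] w 0.0332
18.12 axF -8.9 F [-8.6 -2.4  8.9] toe x 93.94 y 2.7 z 0.0276 M [-0.45  1.56  0.01] w 0.0337
18.18 axF -9.7 F [-9.2 -3.1  8.4] toe x 93.95 y 2.7 z 0.0276 M [-0.43  1.52  0.03] w 0.0334
18.23 axF -9.26 F [-8.9 -2.7  8.7] toe x 93.96 y 2.7 z 0.0276 M [-0.48  1.5   0.03] w 0.0334
18.27 axF -9.98 F [-9.6 -2.9  7.6] toe x 93.94 y 2.7 z 0.0276 M [-0.38  1.58  0.02] w 0.033
```

Request:
{"fn": "jog_arm", "kwargs": {
  "targets": [
    [0.03,[0.00095,0.0003,0],0]
  ]
}}

```text
clock: 18.4
position: [0.5601, 0.1189, 0.0276]
ee_rot: [-0.698, 0.698, 0.11, -0.116]
contact_force: [-10.4, -4.2, 9.8]
width: 0.0334
```

```bash
python3 -c "
from f import *
rd(5)"
```

```text
18.4 axF -11.24 F [-10.4  -4.2   9.8] toe x 94.24 y 2.7 z 0.0276 M [-0.52  1.8   0.08] w 0.0334
18.45 axF -11.32 F [-10.8  -3.4   8.8] toe x 94.31 y 2.7 z 0.0276 M [-0.51  1.65  0.04] w 0.0331
18.5 axF -10.35 F [-9.6 -3.9 10.6] toe x 94.3 y 2.7 z 0.0276 M [-0.52  1.7   0.02] w 0.0331
18.55 axF -10.06 F [-9.2 -4.3  9.2] toe x 94.29 y 2.7 z 0.0276 M [-0.52  1.7  -0.01] w 0.0336
18.6 axF -10.43 F [-9.8 -3.6  9.7] toe x 94.3 y 2.7 z 0.0276 M [-0.5   1.71  0.08] w 0.0337
```

Request:
{"fn": "jog_arm", "kwargs": {
  "targets": [
    [0.03,[0,0,0.0003],0]
  ]
}}

```text
clock: 18.73
position: [0.5601, 0.119, 0.0277]
ee_rot: [-0.698, 0.698, 0.11, -0.116]
contact_force: [-8.9, -2.6, 5.8]
width: 0.0333
```

```bash
python3 -c "
from f import *
rd(5)"
```

```text
18.73 axF -9.24 F [-8.9 -2.6  5.8] toe x 94.29 y 2.7 z 0.0277 M [-0.53  1.51 -0.  ] w 0.0333
18.77 axF -10.21 F [-9.6 -3.5  7.6] toe x 94.29 y 2.7 z 0.0277 M [-0.49  1.56  0.03] w 0.0331
18.82 axF -10.43 F [-9.7 -3.8  7.5] toe x 94.28 y 2.7 z 0.0276 M [-0.52  1.58  0.03] w 0.0333
18.88 axF -9.83 F [-9.3 -3.   7.1] toe x 94.3 y 2.7 z 0.0276 M [-0.49  1.6   0.05] w 0.0333
18.93 axF -9.85 F [-9.3 -3.3  7.6] toe x 94.31 y 2.7 z 0.0277 M [-0.45  1.58  0.04] w 0.0336
```

Request:
{"fn": "jog_arm", "kwargs": {
  "targets": [
    [0.03,[0.00095,0.0003,0.0001],0]
  ]
}}

```text
clock: 19.05
position: [0.5605, 0.1191, 0.0277]
ee_rot: [-0.698, 0.698, 0.109, -0.117]
contact_force: [-9.8, -3.9, 7.9]
width: 0.0332
```

```bash
python3 -c "
from f import *
rd(5)"
```

```text
19.05 axF -10.58 F [-9.8 -3.9  7.9] toe x 94.72 y 2.7 z 0.0277 M [-0.6   1.79  0.04] w 0.0332
19.1 axF -10.65 F [-9.9 -4.1  7.4] toe x 94.78 y 2.7 z 0.0277 M [-0.58  1.72 -0.05] w 0.0332
19.15 axF -10.8 F [-10.   -4.1   8.5] toe x 94.82 y 2.7 z 0.0277 M [-0.53  1.76  0.01] w 0.0334
19.2 axF -10.5 F [-9.8 -3.8  7.6] toe x 94.78 y 2.7 z 0.0276 M [-0.5   1.7   0.03] w 0.0335
19.25 axF -10.04 F [-9.4 -3.7  6.8] toe x 94.78 y 2.7 z 0.0277 M [-0.5   1.75  0.01] w 0.0329
```

Request:
{"fn": "jog_arm", "kwargs": {
  "targets": [
    [0.03,[0.00095,0.0003,0.0001],0]
  ]
}}

```text
clock: 19.38
position: [0.5608, 0.1193, 0.0276]
ee_rot: [-0.698, 0.698, 0.109, -0.117]
contact_force: [-13.2, -3.7, 7.5]
width: 0.0333
```

```bash
python3 -c "
from f import *
rd(5)"
```

```text
19.38 axF -13.68 F [-13.2  -3.7   7.5] toe x 95.06 y 2.8 z 0.0276 M [-0.67  1.95  0.02] w 0.0333
19.43 axF -11.72 F [-10.9  -4.5   8.5] toe x 95.09 y 2.8 z 0.0276 M [-0.68  1.9   0.02] w 0.0332
19.48 axF -11.56 F [-10.7  -4.6   7.8] toe x 95.11 y 2.8 z 0.0277 M [-0.57  1.88  0.01] w 0.0336
19.52 axF -12.32 F [-11.6  -4.3   7.7] toe x 95.11 y 2.7 z 0.0277 M [-0.63  1.9  -0.01] w 0.0333
19.57 axF -12.31 F [-11.3  -5.1   7.8] toe x 95.12 y 2.8 z 0.0277 M [-0.59  1.87  0.01] w 0.033
```

Request:
{"fn": "jog_arm", "kwargs": {
  "targets": [
    [0.03,[-0.0015,-0.0005,0],0],
    [0.03,[-0.0015,-0.0005,0],0],
    [0.03,[0,0,0],0]
  ]
}}

```text
clock: 19.95
position: [0.5609, 0.1193, 0.0277]
ee_rot: [0.698, -0.698, -0.111, 0.114]
contact_force: [-6.0, -2.2, 2.6]
width: 0.0331
```

```bash
python3 -c "
from f import *
rd(4)"
```

```text
19.95 axF -6.41 F [-6.  -2.2  2.6] toe x 95.17 y 2.7 z 0.0277 M [-0.12  1.04 -0.01] w 0.0331
20.0 axF -5.78 F [-5.5 -1.9  3.2] toe x 95.15 y 2.7 z 0.0277 M [-0.2   1.05  0.03] w 0.0334
20.05 axF -6.44 F [-6.2 -1.8  3.5] toe x 95.12 y 2.7 z 0.0277 M [-0.12  0.98  0.02] w 0.0332
20.1 axF -5.98 F [-5.8 -1.5  4. ] toe x 95.13 y 2.7 z 0.0277 M [-0.18  1.04  0.02] w 0.0334
```

Request:
{"fn": "jog_arm", "kwargs": {
  "targets": [
    [0.03,[-0.0012,-0.0004,0],0],
    [0.03,[-0.0008,-0.0003,0],0],
    [0.05,[0,0,0],0],
    [0.05,[0,0,0],0],
    [0.05,[0,0,0],0]
  ]
}}

```text
clock: 20.72
position: [0.5627, 0.1189, 0.0288]
ee_rot: [-0.698, 0.698, 0.113, -0.112]
contact_force: [-0.6, 0.1, 0.1]
width: 0.0499
```

```bash
python3 -c "
from f import *
rd(2)
im,d=shot('side','side10.png');c=im[210:290,230:330]
cv2.imwrite('pics/side10c.png',cv2.resize(c,None,fx=7,fy=7,interpolation=cv2.INTER_CUBIC)[:,:,::-1])
"
```

```text
20.73 axF -0.52 F [-0.6  0.1  0.1] toe x 96.7 y 1.8 z 0.0288 M [-0.02  0.01 -0.08] w 0.0499
20.77 axF -0.26 F [-0.2 -0.4 -1.2] toe x 96.4 y 1.9 z 0.0287 M [-0.01  0.01  0.02] w 0.0499
```

View pics/side10c.png

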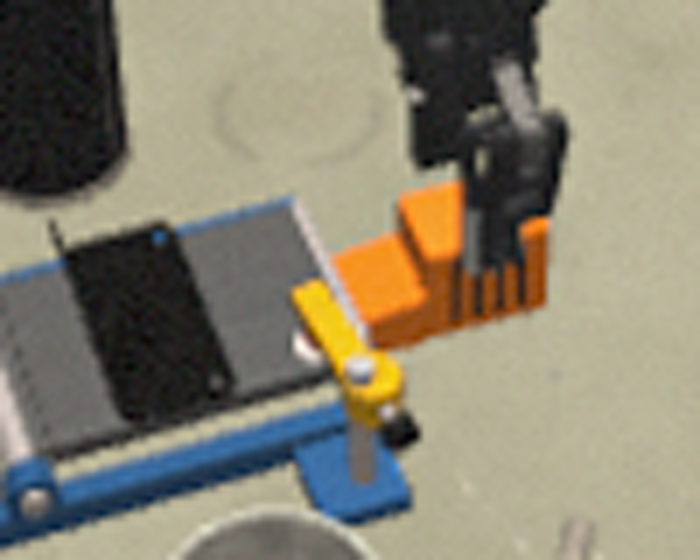

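Request:
{"fn": "jog_arm", "kwargs": {
  "targets": [
    [0.05,[-0.001,-0.0005,0.004],0],
    [0.05,[0,0,0.01],0],
    [0.05,[0,0,0.025],0],
    [0.05,[0,0,0.04],0],
    [0.05,[0,0,0.04],0],
    [0.05,[-0.03,-0.01,0.02],0],
    [0.05,[-0.05,-0.02,0.01],0],
    [0.05,[-0.05,-0.02,0],0],
    [0.05,[-0.05,-0.02,0],0],
    [0.05,[0,0,0],0]
  ]
}}

```text
clock: 22.08
position: [0.3763, 0.0478, 0.1778]
ee_rot: [-0.698, 0.698, 0.112, -0.113]
contact_force: [1.6, 0.3, -0.5]
width: 0.0502
```

```bash
python3 - <<'E'
from f import *
rd(1)
for n in('top','side'):
    im,d=shot(n,n+'11.png')
    c=im[100:300,170:420] if n=='top' else im[210:290,230:330]
    k=3 if n=='top' else 7
    cv2.imwrite(f'pics/{n}11c.png',cv2.resize(c,None,fx=k,fy=k,interpolation=cv2.INTER_CUBIC)[:,:,::-1])
E
```

```text
22.07 axF 1.59 F [ 1.6  0.3 -0.5] toe x -102.51 y -7.0 z 0.1778 M [ 0.07 -0.03 -0.04] w 0.0502
```

View pics/top11c.png

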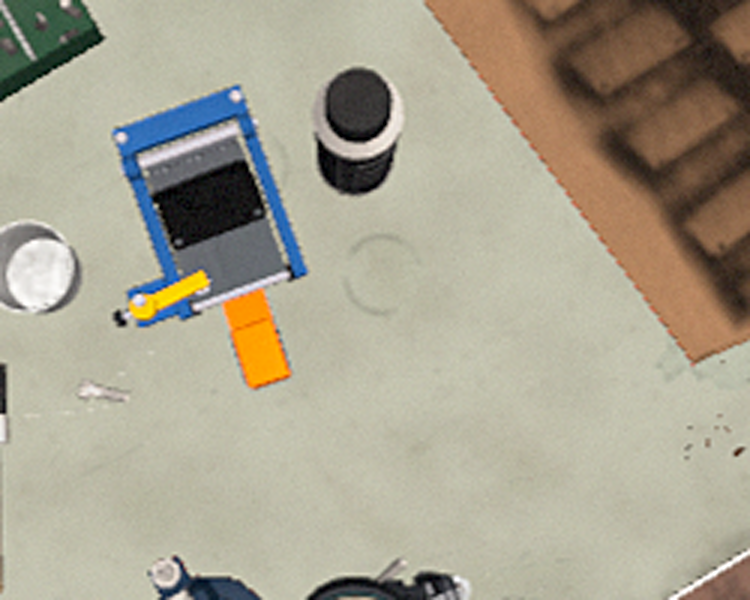

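View pics/side11c.png

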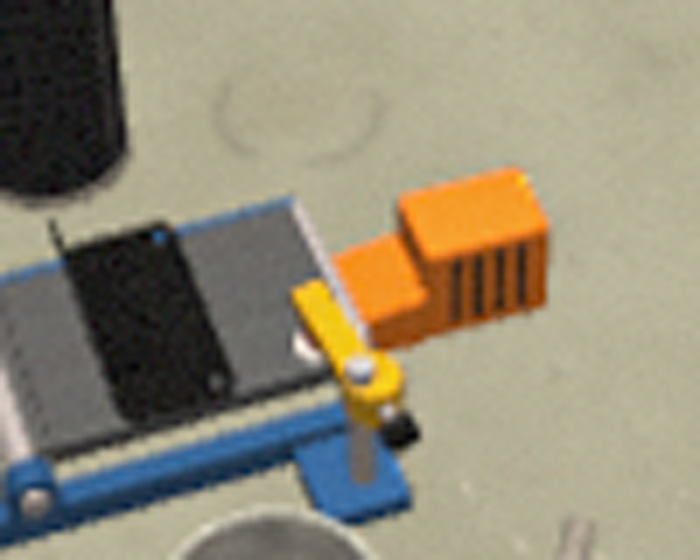

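```bash
python3 -c "
from f import *
get_image('side'); rd(2)
print(sign_off())"
```

```text
22.23 axF 1.1 F [ 1.   0.5 -0.1] toe x -97.13 y -8.2 z 0.1783 M [-0.06 -0.01 -0.02] w 0.0499
22.27 axF 0.12 F [ 0.1 -0.  -0.4] toe x -96.88 y -8.2 z 0.1781 M [ 0.01  0.02 -0.01] w 0.0501
the job is handed in; nothing more can be done
None
```

The wedge is under the lip and carrying the plate up against the gauge. I let go, drew the arm clear and handed the job in at about 22 s.

- **Lift and touch:** I gripped the wedge by its block, lined it up and slid it in thin end first. The push held steady at about 7 N while it only lifted the plate. It began to climb with the toe about 93 mm past the lip, so I crept on about 2.5–3 mm and stopped at about 12 N.
- **Gauge force:** I estimate 3.5 to 5 N on the gauge nose. This is worked out from the rise in push and the travel after the touch, because there was no direct reading. The uncertainty comes from friction, which looked nearer 0.37 than 0.6 on the bench, and from the gripper pressing down on the wedge with 6–8 N during the push.
- **Release:** I eased the push off from 12 N to about 6 N and the wedge did not move, then backed off a little more before opening the fingers. Pictures before and after the arm withdrew show the wedge in the same place.
- **Final position:** By the measured arm position, the toe is about 95 mm past the lip and 3 mm off the centre line. In the pictures the wedge looks flat and squarely in line with the stand.
- **Surroundings:** The cup, can and bolt show no movement in the pictures. The arm read about 0 N when I handed in, after a brief noisy reading of 1.6 N just after it stopped.

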